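Make up the condiment caddy

TASK

Make up the wooden condiment caddy for the dining table: stand the squeeze bottle in the wide deep pocket, the vinegar bottle in the narrow deep pocket, the pepper mill in the wide shallow pocket and the salt shaker in the narrow shallow pocket, each upright on the caddy's floor. Set each one down, do not let it drop. The kitchen's own oil bottle, washing-up bottle, spice jar, potato masher and beaker do not belong in it: leave them standing where they are.

Things in the scene. Friction and masses are not known exactly. Their poses are not given: they have to be found in the camera images.
- caddy: Fixed wooden caddy, 175 (x) by 177 mm (y), origin below its centre. Walls 5 mm, floor 6 mm. Four pockets: +x row deep (walls and middle divider 66 mm high), -x row shallow (40 mm); +y column wide (92 mm in y), -y column narrow (70 mm); all 80 mm in x. Centres (x, y) mm: deep (42.5, 37.5) and (42.5, -48.5), shallow (-42.5, 37.5) and (-42.5, -48.5). A steel handle juts 21 mm from each y end.
- squeeze: Squeeze bottle for sauce, plain white plastic, round: straight body 56 mm in diameter up to 116 mm, ribbed collar 40 mm in diameter from 124 to 136 mm, pointed cone nozzle to 156 mm. 0.2 to 0.4 kg; grips well on the upper body, about 100 mm up. Stands upright and loose; origin at the centre of its underside, z up.
- vinegar: Slim clear glass vinegar bottle with paper label: body 46 mm in diameter up to 85 mm, shoulder to 105 mm, straight neck 27 mm in diameter from 105 to 148 mm, thin bent steel pourer to 173 mm. 0.2 to 0.4 kg; grips well on the neck, about 132 mm up. Stands upright and loose; origin at the centre of its underside, z up.
- mill: Turned dark-wood pepper mill: foot 54 mm in diameter, waist 34 mm, straight cylindrical head 42 mm in diameter from 95 to 128 mm, domed top with a steel nut to 145 mm. 0.15 to 0.27 kg; grips well on the head, about 112 mm up. Stands upright and loose; origin at the centre of its underside, z up.
- salt: Salt shaker: clear glass cylinder 40 mm in diameter, white salt inside, up to 71 mm; domed, perforated steel cap 42 mm in diameter from 71 to 95 mm, dome to 105 mm. 0.12 to 0.22 kg; grips well on the cap, about 84 mm up. Stands upright and loose; origin at the centre of its underside, z up.
- oil: Cooking-oil bottle, to be left: stout clear glass, 62 mm in diameter up to 100 mm, short neck, flat black screw cap 33 mm in diameter, 164 mm high. Stands upright and loose; origin at the centre of its underside, z up.
- soap: Washing-up-liquid bottle, to be left: white plastic, flattened body 68 mm (its x) by 40 mm (its y), grey flip-top cap 29 mm in diameter, 157 mm high. Stands upright and loose; origin at the centre of its underside, z up.
- spice: Spice jar, to be left: clear glass 48 mm in diameter with dark contents and a flat black screw lid 47 mm in diameter, 88 mm high. Stands upright and loose; origin at the centre of its underside, z up.
- masher: Pale wooden potato masher, to be left: stands on its cylindrical head, 60 mm in diameter and 64 mm tall, with a thin handle (25 mm) rising to a small knob at 165 mm. Stands upright and loose; origin at the centre of its underside, z up.
- beaker: Empty white ceramic drinking beaker without handle, to be left: open, rim 68 mm in diameter, 85 mm high. Stands upright and loose; origin at the centre of its underside, z up.
Not all that is in view belongs to the job. Leave any purple look-alike of the oil alone.

How it is judged:
At the end, for the whole second after the job is handed in: The four condiments stand in their own pockets (within 25 mm of its centre each way, underside within 6 mm of the floor, tilt under 0.12 rad), at rest; the five kitchen things stand upright within 30 mm of where they started (x of squeeze in the frame of caddy between 0.0175 and 0.0675 m and y of squeeze in the frame of caddy between 0.0125 and 0.0625 m and z of each of squeeze, vinegar, mill, salt in the frame of caddy below 0.012 m and angle between each of squeeze, vinegar, mill, salt's own z axis and vertical below 0.12 rad and linear speed of each of squeeze, vinegar, mill, salt below 0.02 m/s and x of vinegar in the frame of caddy between 0.0175 and 0.0675 m and y of vinegar in the frame of caddy between -0.0735 and -0.0235 m and x of mill in the frame of caddy between -0.0675 and -0.0175 m and y of mill in the frame of caddy between 0.0125 and 0.0625 m and x of salt in the frame of caddy between -0.0675 and -0.0175 m and y of salt in the frame of caddy between -0.0735 and -0.0235 m and distance of each of oil, soap, spice, masher, beaker from where it was at the start of the episode below 0.03 m and angle between each of oil, soap, spice, masher, beaker's own z axis and vertical below 0.2 rad); the robot touches nothing.
It fails at once if the oil bottle, washing-up bottle, spice jar, masher or beaker is shifted more than 30 mm or tipped ((distance of oil from where it was at the start of the episode above 0.03 m or angle between oil's own z axis and vertical above 0.4 rad) or (distance of soap from where it was at the start of the episode above 0.03 m or angle between soap's own z axis and vertical above 0.4 rad) or (distance of spice from where it was at the start of the episode above 0.03 m or angle between spice's own z axis and vertical above 0.4 rad) or (distance of masher from where it was at the start of the episode above 0.03 m or angle between masher's own z axis and vertical above 0.4 rad) or (distance of beaker from where it was at the start of the episode above 0.03 m or angle between beaker's own z axis and vertical above 0.4 rad)).
It fails at once if one of the four condiments is let fall (out of the fingers at more than 0.8 m/s: a drop of over 30 mm) ((linear speed of squeeze above 0.8 m/s and contact force between squeeze and the fingers below 0.01 N) or (linear speed of vinegar above 0.8 m/s and contact force between vinegar and the fingers below 0.01 N) or (linear speed of mill above 0.8 m/s and contact force between mill and the fingers below 0.01 N) or (linear speed of salt above 0.8 m/s and contact force between salt and the fingers below 0.01 N)).
It also fails if it takes over 115 s, if anything falls off the work surface, if the arm or the gripper's body presses on something with over 40 N, if the wrist force passes 120 N, or if a joint passes its speed limit or range.

ROBOT

A 7-joint arm with a two-finger parallel gripper is mounted at the origin on the work surface. World frame = base frame: x ahead of the robot, y to its left, z up, the work surface at z = 0. Lengths are in m, angles in rad, forces in N, time in s.
With the tool pointing down it reaches from about 0.35 to 0.9 m from the base axis. Payload 8.1 kg.
Tool frame: the origin (TCP) lies midway between the tips of the shut fingers; the grasp point (between the pads) lies 19 mm behind it; z points along the fingers, y is the direction in which the jaws open and shut (so a half turn about z gives the same grasp; the last joint's range is limited). The gripper opens to 92 mm and grips with 3 to 60 N. Pads are 19 mm wide; open, the fingers measure 130 mm over their backs; the gripper's body (75 mm by 190 mm) begins 47 mm behind the grasp point.
Start: joints at [-1.341, 0.434, 0.025, 1.573, -0.012, 1.134, -0.075], TCP at [0.204, 0.591, 0.227] pointing down, gripper open.
Joint ranges: [-2.62, 2.62], [-0.44, 2.09], [-1.27, 1.32], [0.08, 2.57], [-1.32, 4.46], [0.12, 2], [-2.74, 2.74]. Speed limits (rad/s): [2.22, 2.22, 3.01, 3.01, 3.14, 3.14, 3.14].

INTERFACE

Orientations are given as a unit quaternion [w, x, y, z].
In Python, from station import manip gives the robot as it stands.
- The arm moves only by the tool servo_tool, never from a script. Its arguments are lists of equal length, an entry for each row: "delta_pos": the shift along the tool's x, y, z in mm, a list of three; "yaw": the turn about the tool's z in degrees; "gripper": the opening in per cent of the stroke, from 0 (shut) to 100 (fully open). In form: {"delta_pos": [[x, y, z], ...], "yaw": [yaw, ...], "gripper": [gripper, ...]}. A call has 1 to 20 rows; each row shifts and turns the commanded pose from where the row before left it, along the tool's axes as they then stand; what a row does not reach is not made up. A row lasts 1/10 s, in which the tool goes at most 50 mm and 8.59 degrees, less where a joint would pass 70% of its speed; a pose out of reach is approached as far as the arm can. A call with a gripper value outside its range is refused whole. The fingers move at their own pace and stop on an object; the grip force is fixed at half the most. Time passes only in rows, so rows that do not move let the fingers close. It gives the time, the measured TCP pose, the force and the opening at its end, in the units of the state.
- manip.state(): the state, without advancing time (a new reading comes with each control period).
- manip.capture(name): name is "side" or "top"; returns the picture (420x560x3 uint8, red, green, blue); there is no depth.
- manip.camera_model(name): a dict with "mtx" (3x3 intrinsics, pixels), "distortion" ([k1, k2, p1, p2, k3] as OpenCV has them; the pictures are not rectified), "extrinsics" (4x4, takes a point from camera to world coordinates). Camera axes: x right, y down, z forward; pixel columns grow to the right and rows downward; lengths in m; the calibration is good to about 2 mm. A picture is of the moment at which its call begins. camera_model takes no time and is no camera call.
- manip.job_done(): hands the job in, once; it reports no verdict.
The state is a dict: "clock": time; "q": joint angles; "qvel": joint speeds; "effort": joint torques, N m; "tool_pos": TCP position; "ee_rot": TCP orientation; "force": force on the tool from outside, world axes, zero at the start; "torque": the same for the moment, N m; "grip_width": finger opening in m.
Only numpy, scipy, OpenCV 4.12 (cv2) and the standard library are available. Lean on these libraries where they do the work, as an engineer would, in place of code of your own. Each camera call takes 0.05 s, during which the arm holds its last target.

## Working session

There is one attempt and no reset: what is moved stays moved. The work goes in short steps, Python scripts to look and compute and a tool call to move; the robot and the scene stay as the last step left them, time stands still between calls to the robot, and variables do not carry over. Pictures are saved under pics/ and viewed, and the job is handed in when it is done.

Besides the shell and the picture viewer there is one more tool, called after "Call:" as name(argument=value, ...) on one line, values as JSON. servo_tool: Moves the arm, as the interface text tells. Its arguments: {"type":"object","properties":{"delta_pos":{"type":"array","items":{"type":"array","items":{"type":"number"}}},"yaw":{"type":"array","items":{"type":"number"}},"gripper":{"type":"array","items":{"type":"number"}}},"required":["delta_pos","yaw","gripper"]}

```bash
mkdir -p pics; ls
python3 - <<'E'
from station import manip
import cv2
for n in("side","top"):
    im=manip.capture(n); cv2.imwrite(f"pics/{n}0.png",im[...,::-1])
    m=manip.camera_model(n); print(n,m["mtx"],m["distortion"],m["extrinsics"])
print(manip.state())
E
```

```text
pics
side [[465.14713554   0.         280.61275653]
 [  0.         465.14713554 218.8546195 ]
 [  0.           0.           1.        ]] [-0.1013731  0.         0.         0.         0.       ] [[ 0.8854036  -0.30166555  0.35363591 -0.04010114]
 [-0.46479709 -0.58262623  0.66671609 -0.89456936]
 [ 0.00491228 -0.75468177 -0.65607263  0.9966684 ]
 [ 0.          0.          0.          1.        ]]
top [[413.89984945   0.         275.54215955]
 [  0.         413.89984945 214.88464043]
 [  0.           0.           1.        ]] [-0.11972921  0.          0.          0.          0.        ] [[-0.01232647 -0.98956653  0.1435484   0.33042743]
 [-0.99982442  0.0142238   0.01219864  0.09609617]
 [-0.01411317 -0.14337283 -0.98956811  1.08275282]
 [ 0.          0.          0.          1.        ]]
{'clock': 0.1, 'q': array([-1.34060395,  0.43515828,  0.02496976,  1.57398509, -0.01158426,
        1.13397957, -0.07511347]), 'qvel': array([-0.00103822, -0.00185009,  0.00017396, -0.00199017,  0.00073573,
       -0.00046028,  0.00069332]), 'effort': array([ 3.17238795e-03, -6.69121313e+01,  9.88135189e-01, -3.15142787e+01,
       -6.03938545e-02,  3.73991579e-02,  2.32142122e-05]), 'tool_pos': array([0.20408473, 0.59027376, 0.22602844]), 'ee_rot': array([-4.54761402e-05,  1.65665113e-01,  9.86181824e-01, -6.91313008e-04]), 'force': array([0.0018581 , 0.45046283, 0.46407859]), 'torque': array([ 0.0132756 ,  0.07483066, -0.00906271]), 'grip_width': 0.0918393106693191}
```

View pics/side0.png

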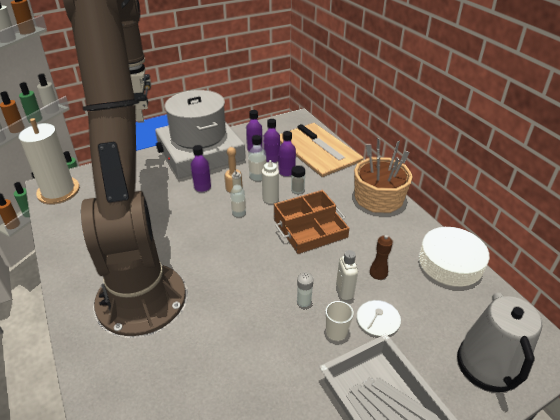

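View pics/top0.png

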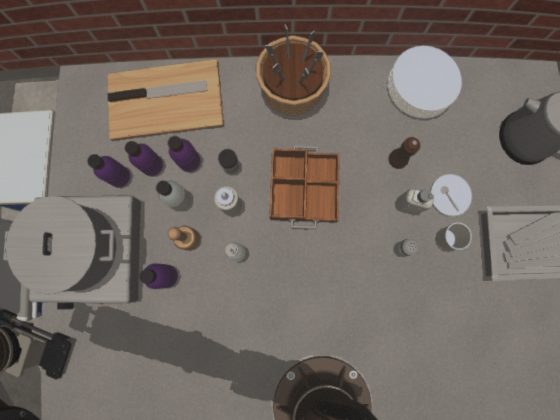

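Run:
```python
import cv2,numpy as np
t=cv2.imread("pics/top0.png");s=cv2.imread("pics/side0.png")
cv2.imwrite("pics/c1.png",cv2.resize(t[135:240,255:355],None,fx=5.5,fy=5.5,interpolation=cv2.INTER_CUBIC))
cv2.imwrite("pics/c2.png",cv2.resize(s[180:260,260:360],None,fx=7,fy=7,interpolation=cv2.INTER_CUBIC))
cv2.imwrite("pics/c3.png",cv2.resize(t[130:290,140:270],None,fx=3.7,fy=3.7,interpolation=cv2.INTER_CUBIC))
cv2.imwrite("pics/c4.png",cv2.resize(t[120:270,370:490],None,fx=3.8,fy=3.8,interpolation=cv2.INTER_CUBIC))
cv2.imwrite("pics/c5.png",cv2.resize(s[100:230,180:320],None,fx=4.5,fy=4.5,interpolation=cv2.INTER_CUBIC))
```

```text
(no output)
```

View pics/c1.png

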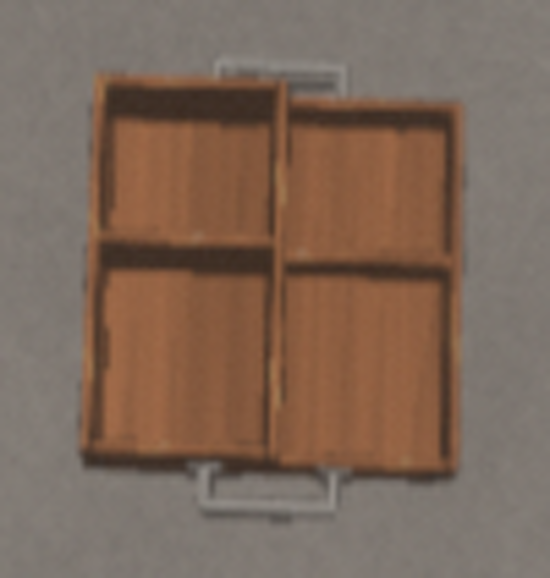

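View pics/c2.png

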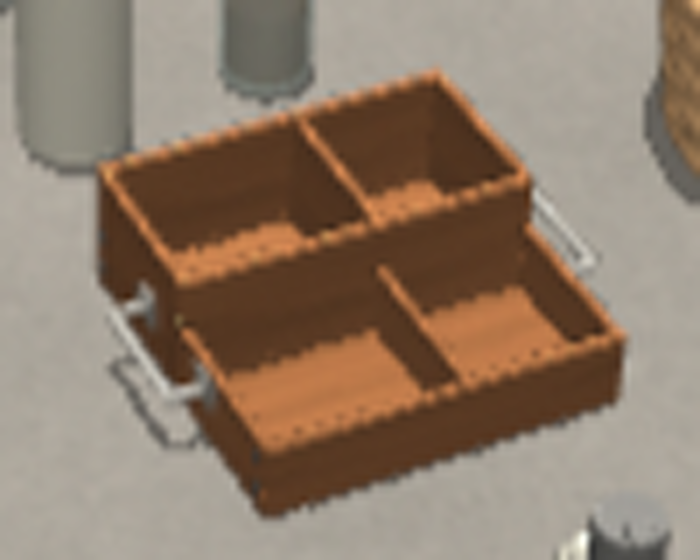

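View pics/c3.png

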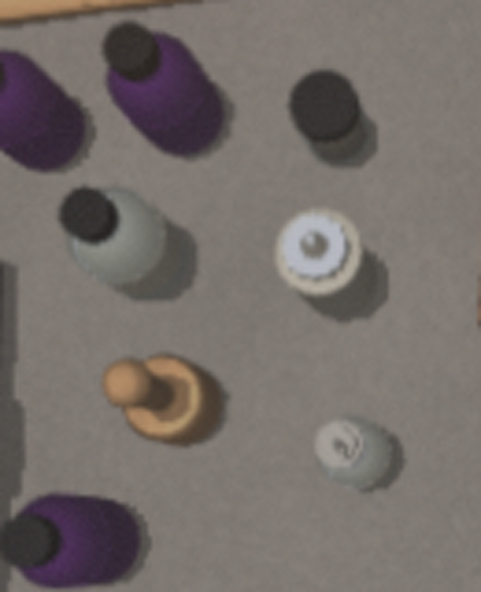

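View pics/c4.png

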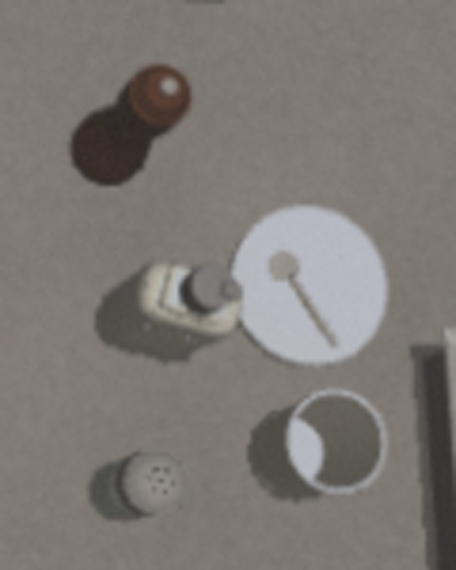

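View pics/c5.png

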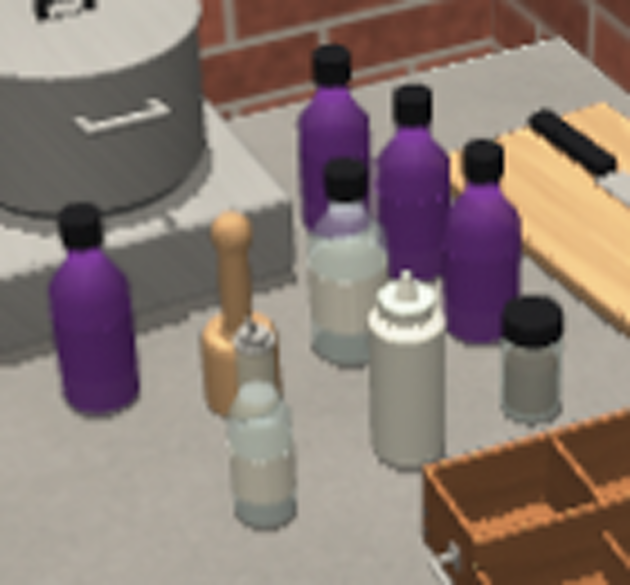

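```bash
cat > h.py <<'E'
from station import manip
import cv2,numpy as np
def ray(n,uv):
    m=manip.camera_model(n);E=np.array(m["extrinsics"])
    p=cv2.undistortPoints(np.array([[uv]],float),np.array(m["mtx"]),np.array(m["distortion"]))[0,0]
    return E[:3,3],E[:3,:3]@np.array([p[0],p[1],1])
def onz(n,uv,z):
    o,d=ray(n,uv); return (o+d*(z-o[2])/d[2])[:2]
def tri(a,b):
    o1,d1=ray("top",a);o2,d2=ray("side",b)
    s=np.linalg.lstsq(np.c_[d1,-d2],o2-o1,rcond=None)[0]
    p,q=o1+d1*s[0],o2+d2*s[1]; return (p+q)/2,np.linalg.norm(p-q)
def proj(n,P):
    m=manip.camera_model(n);E=np.linalg.inv(np.array(m["extrinsics"]))
    return cv2.projectPoints(np.array(P,float).reshape(-1,3),cv2.Rodrigues(E[:3,:3])[0],E[:3,3],np.array(m["mtx"]),np.array(m["distortion"]))[0][:,0]
E
python3 - <<'E'
from h import *
np.set_printoptions(precision=4,suppress=True)
M=dict(A=(87.5,-88.5,66),B=(87.5,88.5,66),C=(-87.5,-88.5,40),D=(-87.5,88.5,40),E=(-2.5,-88.5,66),F=(-2.5,88.5,66))
T=dict(A=(97,75),B=(83,458),C=(463,102),D=(457,470),E=(287,82),F=(270,455))
S=dict(A=(437,72),B=(103,172),C=(625,340),D=(268,450),E=(527,180),F=(180,280))
for n,Q,k,o in(("top",T,5.5,(255,135)),("side",S,7,(260,180))):
    a=np.array([M[c][:2] for c in M])/1000
    b=np.array([onz(n,np.array(Q[c])/k+o,M[c][2]/1000) for c in M])
    ac,bc=a.mean(0),b.mean(0);H=(a-ac).T@(b-bc)
    th=np.arctan2(H[0,1]-H[1,0],H[0,0]+H[1,1]);R=np.array([[np.cos(th),-np.sin(th)],[np.sin(th),np.cos(th)]])
    t=bc-R@ac; print(n,"th",np.degrees(th),"t",t);print((b-(a@R.T+t))*1000)
t3=lambda p:np.array(p)/3.7+(140,130)
t4=lambda p:np.array(p)/3.8+(370,120)
print("TOP")
for nm,p,z in [("squeeze tip",t3((313,243)),.156),("squeeze collar",t3((316,249)),.136),("squeeze body",t3((319,252)),.116),("vin neck",t3((340,443)),.148),("mill nut",t4((169,87)),.145),("mill head",t4((160,96)),.128),("salt cap",t4((153,482)),.097),
 ("oil",t3((89,215)),.164),("soap",t4((210,287)),.15),("beaker",t4((337,441)),.085),("masher",t3((128,383)),.165),("spice",t3((325,105)),.088)]:
    print(nm,onz("top",p,z))
s5=lambda p:np.array(p)/4.5+(180,100)
for nm,p,z in [("squeeze tip",s5((407,275)),.156),("collar",s5((407,300)),.133),("oil",s5((346,180)),.155),("vin neckbottom?",s5((256,345)),.14),("spice",s5((533,315)),.082),("masher",s5((233,222)),.158)]:
    print("S",nm,onz("side",p,z))
s=cv2.imread("pics/side0.png")
cv2.imwrite("pics/c6.png",cv2.resize(s[225:345,285:415],None,fx=5,fy=5,interpolation=cv2.INTER_CUBIC))
E
```

```text
top th 87.26985520085442 t [0.5564 0.0327]
[[-0.294  -1.9217]
 [-2.5594 -2.0336]
 [ 0.45   -0.2392]
 [ 1.2489  0.6107]
 [-0.7311  0.026 ]
 [ 1.8857  3.5578]]
side th 86.92015355950966 t [0.5592 0.0334]
[[-2.0578 -1.2534]
 [ 1.4612 -4.8041]
 [-1.1295 -0.8979]
 [ 2.5939  1.5743]
 [-3.0449  1.6633]
 [ 2.1771  3.7179]]
TOP
squeeze tip [0.5109 0.2235]
squeeze collar [0.5109 0.2243]
squeeze body [0.5127 0.2251]
vin neck [0.3878 0.2074]
mill nut [ 0.6348 -0.2252]
mill head [ 0.6344 -0.2247]
salt cap [ 0.3912 -0.2144]
oil [0.5295 0.3625]
soap [ 0.5061 -0.2402]
beaker [ 0.416  -0.3422]
masher [0.4245 0.3351]
spice [0.6187 0.2255]
S squeeze tip [0.5157 0.2256]
S collar [0.5164 0.2275]
S oil [0.5332 0.3641]
S vin neckbottom? [0.3936 0.2177]
S spice [0.6252 0.2321]
S masher [0.4315 0.3448]
```

View pics/c6.png

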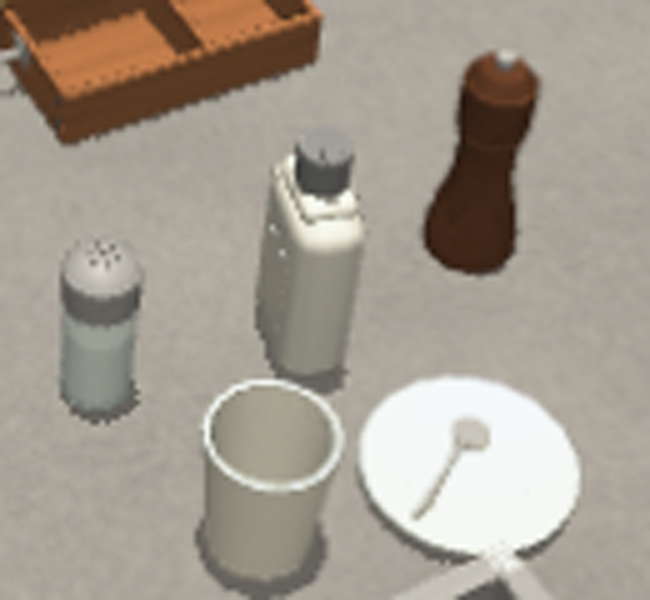

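Run:
```python
from h import *
import sys
G=dict(squeeze=((.513,.2255),[(0,28),(.116,28),(.136,20)]),vin=((.390,.2100),[(0,23),(.085,23),(.105,13.5),(.148,13.5)]),mill=((.635,-.225),[(0,27),(.095,21),(.128,21)]),salt=((.3925,-.2145),[(0,20),(.071,20),(.095,21)]))
W=lambda n,k,box:None
for n in("top","side"):
    im=cv2.resize(cv2.imread(f"pics/{n}0.png"),None,fx=4,fy=4,interpolation=cv2.INTER_CUBIC)
    for nm,((x,y),L) in G.items():
        for z,r in L:
            a=np.linspace(0,2*np.pi,60);P=np.c_[x+r/1e3*np.cos(a),y+r/1e3*np.sin(a),0*a+z]
            q=((proj(n,P)+.5)*4-.5).round().astype(int);cv2.polylines(im,[q],True,(0,0,255),1)
    th=np.radians(87.1);R=np.array([[np.cos(th),-np.sin(th)],[np.sin(th),np.cos(th)]])
    for x0,x1,y0,y1 in((2.5,82.5,-83.5,-13.5),(2.5,82.5,-8.5,83.5),(-82.5,-2.5,-83.5,-13.5),(-82.5,-2.5,-8.5,83.5)):
        p=np.array([(x0,y0),(x1,y0),(x1,y1),(x0,y1)])/1e3@R.T+(.557,.033)
        q=((proj(n,np.c_[p,np.full(4,.066 if x0>0 else .04)])+.5)*4-.5).round().astype(int);cv2.polylines(im,[q],True,(255,255,0),1)
    c={"top":[(190,175,260,275),(265,140,345,230),(380,125,435,265)],"side":[(220,155,300,225),(270,185,355,255),(290,225,400,320)]}[n]
    t=[cv2.resize(im[4*b:4*d,4*a:4*e],(int(580*(e-a)/(d-b)),580)) for a,b,e,d in c]
    o=np.hstack(t);f=min(1,800/o.shape[1]);cv2.imwrite(f"pics/v_{n}.png",cv2.resize(o,None,fx=f,fy=f))
for nm,n,p in(("pot","top",(55,245)),("basket","top",(293,75)),("bowl","top",(425,82))):print(nm,onz(n,p,.18))
```

```text
pot [0.39916263 0.61150366]
basket [0.79312897 0.0620767 ]
bowl [ 0.7748449  -0.25131698]
```

View pics/v_top.png

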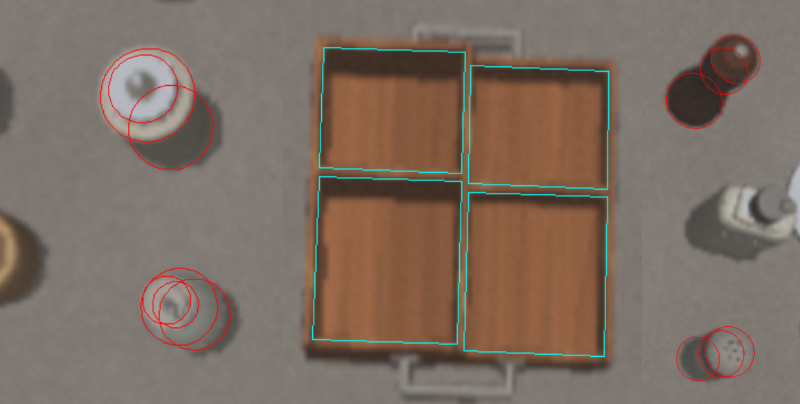

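View pics/v_side.png

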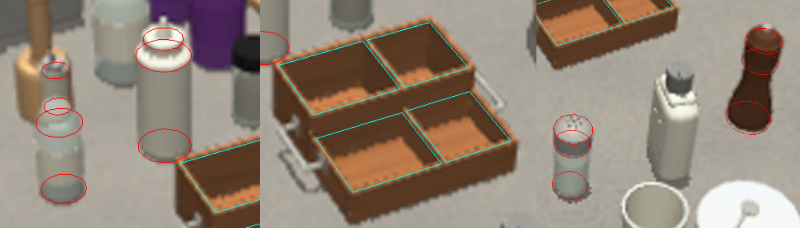

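Candidates (top-view pixels):
- **Squeeze:** (226,197), not the soap at (420,197), which is flattened with a grey cap.
- **Vinegar:** (235,253), not the oil at (172,193) or the purple bottles.
- **Salt:** (410,247), not the spice jar at (228,158), which has a black lid.
- **Mill:** (408,148), not the masher at (182,236).

The crops agree with the descriptions. The caddy is turned about 87°, with its deep row at image left (+y) and its wide column towards the robot. The order will be salt, mill, squeeze, vinegar.

Call:
servo_tool(delta_pos=[[0,0,0],[0,0,0],[0,0,0],[0,-40,0],[0,-40,0],[0,-40,0],[0,-40,0],[0,-40,0],[-23,-36,0],[-23,-36,0],[-23,-36,0],[-23,-36,0],[-23,-36,0],[-23,-36,0],[-23,-36,0],[-23,-36,0],[0,0,0]], yaw=[-6.4,-6.4,-6.3,0,0,0,0,0,0,0,0,0,0,0,0,0,0], gripper=[100,100,100,100,100,100,100,100,100,100,100,100,100,100,100,100,100])

```text
clock: 1.8
tool_pos: [0.3906, 0.0981, 0.2269]
ee_rot: [0.001, 0.003, 1.0, -0.001]
force: [-0.4, 0.0, 0.1]
grip_width: 0.092
```

Call:
servo_tool(delta_pos=[[0,-39,0],[0,-39,0],[0,-39,0],[0,-39,0],[0,-39,0],[0,-39,0],[0,-39,0],[-2,-39.5,0],[0,0,0],[0,0,25],[0,0,25],[0,0,0]], yaw=[0,0,0,0,0,0,0,0,0,0,0,0], gripper=[100,100,100,100,100,100,100,100,100,100,100,100])

```text
clock: 3.0
tool_pos: [0.3888, -0.2081, 0.1744]
ee_rot: [-0.003, -0.0, 1.0, 0.001]
force: [-0.4, -0.2, 0.6]
grip_width: 0.0918
```

Run:
```python
from h import *
for n in("top","side"): cv2.imwrite(f"pics/a_{n}.png",manip.capture(n)[...,::-1])
s=manip.state();print(s["tool_pos"],s["q"])
print(proj("side",[s["tool_pos"]]))
```

```text
[ 0.39033293 -0.2092217   0.17686069] [-0.18843792  0.21252142  0.66963765  2.0998357  -0.1698038   0.88268895
  2.1502774 ]
[[304.32893252 255.13613951]]
```

View pics/a_side.png

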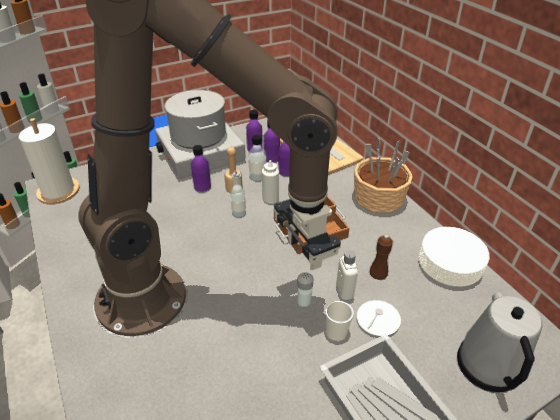

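Call:
servo_tool(delta_pos=[[-2,-5,0],[0,0,16],[0,0,16],[0,0,16],[0,0,16],[0,0,16],[0,0,16],[0,0,16],[0,0,0],[0,0,0],[0,0,0]], yaw=[0,0,0,0,0,0,0,0,0,0,0], gripper=[100,100,100,100,100,100,100,100,100,100,100])

```text
clock: 4.2
tool_pos: [0.3935, -0.2151, 0.0658]
ee_rot: [0.001, -0.0, 1.0, -0.0]
force: [0.3, -0.4, 1.2]
grip_width: 0.0917
```

Run:
```python
from h import *
im=manip.capture("side")
cv2.imwrite("pics/b.png",cv2.resize(im[220:340,260:400,::-1],None,fx=4.5,fy=4.5))
s=manip.state();print(s["tool_pos"],s["ee_rot"])
```

```text
[ 0.39341561 -0.21499583  0.06570268] [ 8.94245230e-04 -3.14487711e-04  9.99999536e-01 -1.69683289e-04]
```

View pics/b.png

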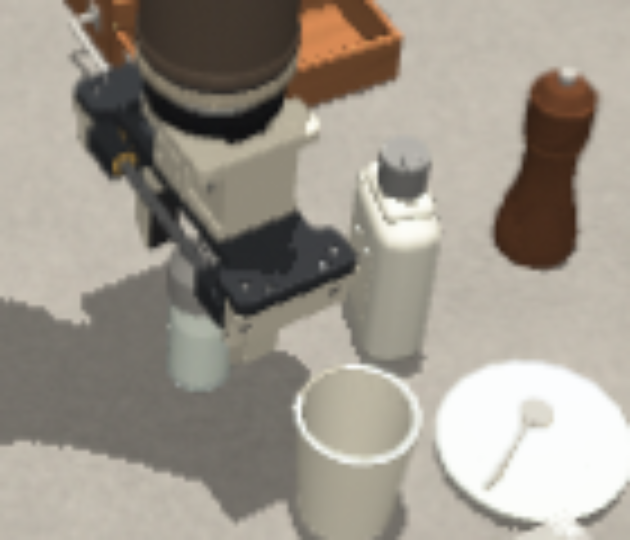

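Call:
servo_tool(delta_pos=[[0,0,0],[0,0,0],[0,0,0],[0,0,0],[0,0,0],[0,0,0],[0,0,0],[0,0,0]], yaw=[0,0,0,0,0,0,0,0], gripper=[60,50,40,30,20,10,0,0])

```text
clock: 5.05
tool_pos: [0.3926, -0.2147, 0.0647]
ee_rot: [-0.0, -0.0, 1.0, 0.0]
force: [0.2, -0.8, 0.7]
grip_width: 0.0414
```

Call:
servo_tool(delta_pos=[[0,0,-10],[0,0,-20],[0,0,-25],[0,0,-25],[0,0,-20],[-10,15,0],[-20,20,0],[-20,20,0],[-20,20,0],[-20,20,0],[-20,20,0],[-20,20,0],[-20,20,0],[-20,20,0],[-20,18,0],[-20,10,0],[0,0,0],[0,0,0]], yaw=[0,0,0,0,0,0,0,0,0,0,0,0,0,0,0,0,0,0], gripper=[0,0,0,0,0,0,0,0,0,0,0,0,0,0,0,0,0,0])

```text
clock: 6.85
tool_pos: [0.6022, -0.0118, 0.1648]
ee_rot: [-0.0, -0.0, 1.0, -0.0]
force: [-0.3, -0.5, -0.9]
grip_width: 0.0415
```

Run:
```python
from h import *
im=manip.capture("side");t=manip.capture("top")
cv2.imwrite("pics/d.png",np.hstack([cv2.resize(im[150:270,230:370,::-1],(560,480))[:, 60:460],cv2.resize(t[130:250,250:350,::-1],(400,480))]))
s=manip.state();print(s["tool_pos"],s["ee_rot"])
```

```text
[ 0.6016381  -0.01250121  0.16496356] [-3.18347858e-04  3.59822681e-04  9.99999861e-01 -2.18917244e-04]
```

View pics/d.png

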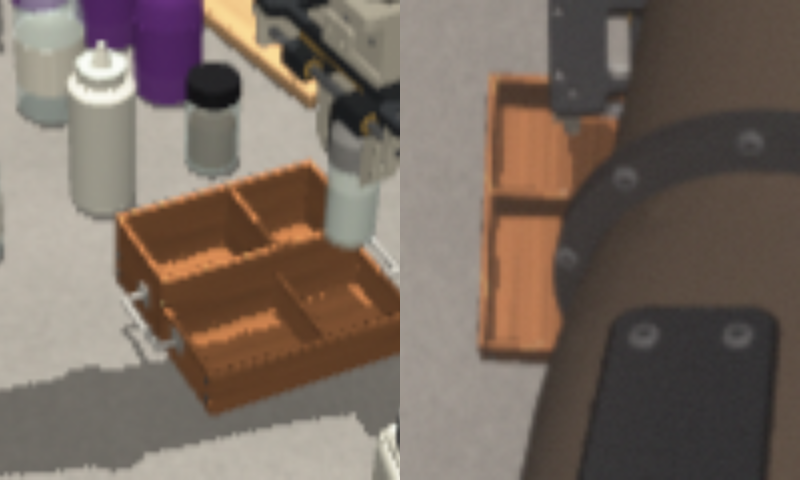

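Call:
servo_tool(delta_pos=[[-1,0,20],[0,0,20],[0,0,20],[0,0,15],[0,0,10],[0,0,4],[0,0,3],[0,0,0],[0,0,0]], yaw=[0,0,0,0,0,0,0,0,0], gripper=[0,0,0,0,0,0,0,0,0])

```text
clock: 7.85
tool_pos: [0.6039, -0.0117, 0.0733]
ee_rot: [0.0, -0.0, 1.0, 0.0]
force: [0.1, -0.2, -0.8]
grip_width: 0.0411
```

Call:
servo_tool(delta_pos=[[0,0,1],[0,0,1],[0,0,0],[0,0,0]], yaw=[0,0,0,0], gripper=[0,0,0,0])

```text
clock: 8.25
tool_pos: [0.6035, -0.0116, 0.0708]
ee_rot: [0.0, -0.0, 1.0, 0.0]
force: [-1.0, 0.6, -1.5]
grip_width: 0.0414
```

Call:
servo_tool(delta_pos=[[0,0,1],[0,0,0],[0,0,0]], yaw=[0,0,0], gripper=[0,0,0])

```text
clock: 8.55
tool_pos: [0.6039, -0.0116, 0.0708]
ee_rot: [0.001, -0.0, 1.0, 0.0]
force: [-2.6, 0.2, 8.8]
grip_width: 0.0412
```

Call:
servo_tool(delta_pos=[[0,0,0],[0,0,0],[0,0,0],[0,0,0],[0,0,-5],[0,0,-15],[0,0,-25],[0,0,-30],[0,0,-30],[0,0,-30],[0,0,0]], yaw=[0,0,0,0,0,0,0,0,0,0,0], gripper=[50,60,65,65,65,65,65,65,65,65,65])

```text
clock: 9.65
tool_pos: [0.606, -0.0123, 0.2102]
ee_rot: [0.004, 0.0, 1.0, 0.0]
force: [-1.0, -0.5, 0.1]
grip_width: 0.0595
```

Run:
```python
from h import *
im=manip.capture("side")
cv2.imwrite("pics/e.png",cv2.resize(im[130:310,230:430,::-1],(660,594)))
s=manip.state();print(s["tool_pos"],s["ee_rot"],s["q"])
```

```text
[ 0.6049109  -0.01196318  0.20795668] [ 2.53305907e-03 -9.32248764e-05  9.99996746e-01  2.86591559e-04] [-0.47972834  0.45337208  0.59690267  1.68872953 -0.28368153  1.08173036
  1.77452612]
```

View pics/e.png

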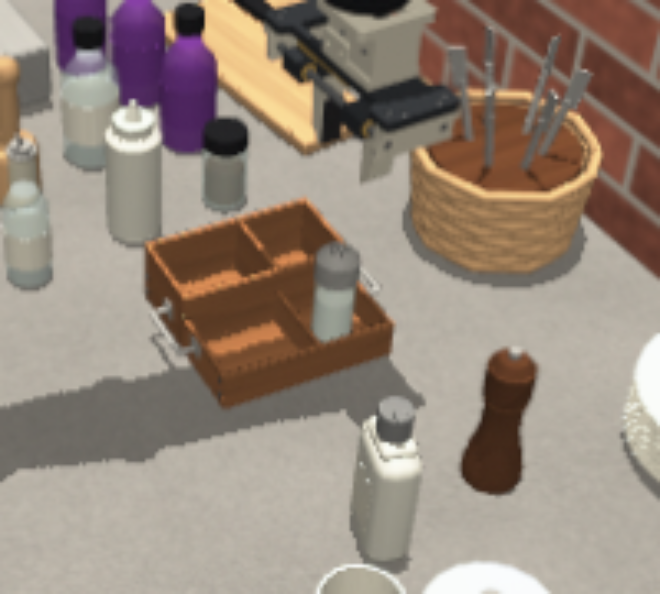

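Call:
servo_tool(delta_pos=[[-3,-20,0],[-4,-28,0],[-4,-28,0],[-4,-28,0],[-4,-28,0],[-4,-28,0],[-4,-28,0],[-3,-25,0],[0,0,0],[0,0,15],[0,0,15],[0,0,0],[0,0,0]], yaw=[0,0,0,0,0,0,0,0,0,0,0,0,0], gripper=[100,100,100,100,100,100,100,100,100,100,100,100,100])

```text
clock: 11.0
tool_pos: [0.6333, -0.2232, 0.1737]
ee_rot: [-0.001, -0.001, 1.0, 0.0]
force: [-0.9, -0.2, 1.3]
grip_width: 0.0914
```

Run:
```python
from h import *
s=manip.state();print(s["tool_pos"],s["ee_rot"],s["q"])
```

```text
[ 0.63326956 -0.22319717  0.1736813 ] [-9.05990642e-04 -9.12797032e-04  9.99999071e-01  4.51495010e-04] [-0.09862184  0.60106955  0.58000506  1.5446737  -0.35447253  1.10454883
  2.1349243 ]
```

Call:
servo_tool(delta_pos=[[-2,-2,15],[0,0,15],[0,0,15],[0,0,15],[0,0,15],[0,0,6],[0,0,0],[0,0,0]], yaw=[0,0,0,0,0,0,0,0], gripper=[100,100,100,100,100,100,100,100])

```text
clock: 11.8
tool_pos: [0.6358, -0.2268, 0.0941]
ee_rot: [0.0, -0.0, 1.0, -0.0]
force: [0.3, -0.7, -0.1]
grip_width: 0.0922
```

Run:
```python
from h import *
im=manip.capture("side")
cv2.imwrite("pics/f.png",cv2.resize(im[190:320,300:440,::-1],(640,594)))
s=manip.state();print(s["tool_pos"],s["force"])
```

```text
[ 0.63602899 -0.22687144  0.0943648 ] [-0.49796858 -0.30448076 -0.61307378]
```

View pics/f.png

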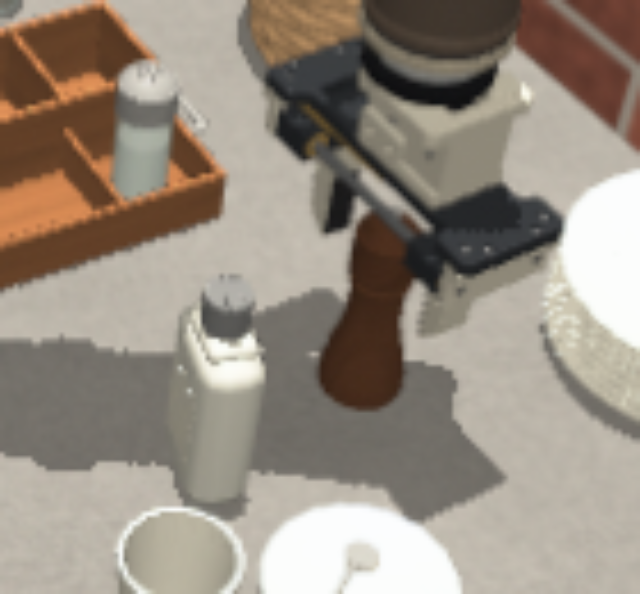

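Fingers straddle the mill's head. Closing now.

Call:
servo_tool(delta_pos=[[0,0,0],[0,0,0],[0,0,0],[0,0,0],[0,0,0],[0,0,0],[0,0,0],[0,0,0]], yaw=[0,0,0,0,0,0,0,0], gripper=[60,50,40,30,20,10,0,0])

```text
clock: 12.65
tool_pos: [0.6355, -0.2264, 0.0936]
ee_rot: [-0.0, -0.0, 1.0, 0.0]
force: [0.7, -0.4, -1.3]
grip_width: 0.0415
```

Call:
servo_tool(delta_pos=[[0,0,-10],[0,0,-20],[0,0,-25],[0,0,-25],[0,0,-25],[0,0,-15],[5,10,0],[10,20,0],[11,20,0],[11,20,0],[11,20,0],[11,20,0],[11,20,0],[11,20,0],[11,20,0],[11,20,0],[10,19,0],[5,10,0],[0,0,0],[0,0,0]], yaw=[0,0,0,0,0,0,0,0,0,0,0,0,0,0,0,0,0,0,0,0], gripper=[0,0,0,0,0,0,0,0,0,0,0,0,0,0,0,0,0,0,0,0])

```text
clock: 14.65
tool_pos: [0.5175, -0.0081, 0.2135]
ee_rot: [-0.0, -0.0, 1.0, -0.0]
force: [0.9, -0.0, -1.4]
grip_width: 0.0419
```

Run:
```python
from h import *
im=manip.capture("side")
cv2.imwrite("pics/g.png",cv2.resize(im[130:290,230:400,::-1],(640,594)))
s=manip.state();print(s["tool_pos"],s["force"],s["grip_width"])
```

```text
[ 0.51770101 -0.00854252  0.2136012 ] [ 1.20402987 -0.58263705 -1.30831959] 0.04140876723979352
```

View pics/g.png

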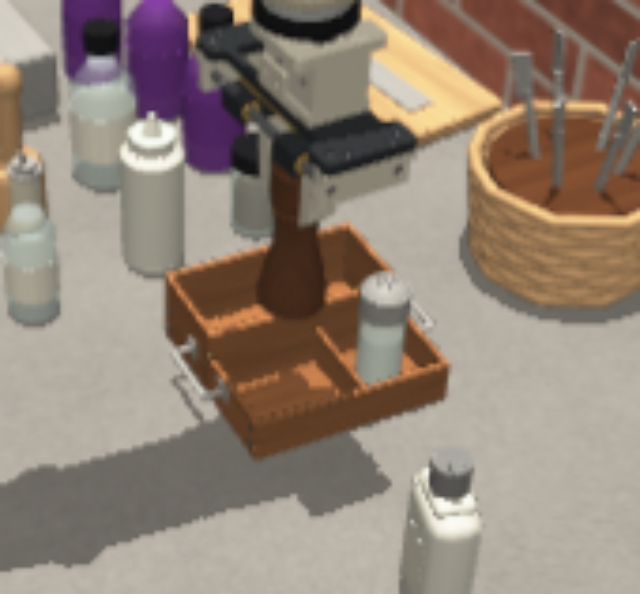

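Call:
servo_tool(delta_pos=[[0,1,15],[0,0,20],[0,0,20],[0,0,20],[0,0,20],[0,0,10],[0,0,4],[0,0,2],[0,0,1],[0,0,0],[0,0,1],[0,0,0]], yaw=[0,0,0,0,0,0,0,0,0,0,0,0], gripper=[0,0,0,0,0,0,0,0,0,0,0,0])

```text
clock: 15.9
tool_pos: [0.5177, -0.0065, 0.101]
ee_rot: [0.0, -0.0, 1.0, 0.0]
force: [0.5, -0.4, -1.7]
grip_width: 0.0416
```

Call:
servo_tool(delta_pos=[[0,0,1],[0,0,0],[0,0,0]], yaw=[0,0,0], gripper=[0,0,0])

```text
clock: 16.2
tool_pos: [0.5175, -0.0066, 0.0997]
ee_rot: [-0.0, -0.0, 1.0, -0.0]
force: [0.1, -0.1, -1.6]
grip_width: 0.0418
```

Call:
servo_tool(delta_pos=[[0,0,1],[0,0,0],[0,0,0]], yaw=[0,0,0], gripper=[0,0,0])

```text
clock: 16.5
tool_pos: [0.5182, -0.0064, 0.0993]
ee_rot: [0.001, -0.0, 1.0, 0.0]
force: [-1.7, 1.2, 5.2]
grip_width: 0.0414
```

Contact at 5 N. Opening, then straight up.

Call:
servo_tool(delta_pos=[[0,0,0],[0,0,0],[0,0,0],[0,0,0],[0,0,-5],[0,0,-15],[0,0,-25],[0,0,-30],[0,0,-25],[0,0,-10],[0,0,0]], yaw=[0,0,0,0,0,0,0,0,0,0,0], gripper=[50,60,65,65,65,65,65,65,65,65,65])

```text
clock: 17.6
tool_pos: [0.5183, -0.0066, 0.2099]
ee_rot: [0.001, -0.0, 1.0, 0.0]
force: [0.3, -0.0, -0.3]
grip_width: 0.0595
```

Run:
```python
from h import *
im=manip.capture("side")
cv2.imwrite("pics/i.png",cv2.resize(im[130:290,230:400,::-1],(640,594)))
s=manip.state();print(s["tool_pos"],s["force"],s["grip_width"])
```

```text
[ 0.51753456 -0.00648302  0.20867093] [ 0.03619142 -0.53085993 -0.42218428] 0.05967621201497919
```

View pics/i.png

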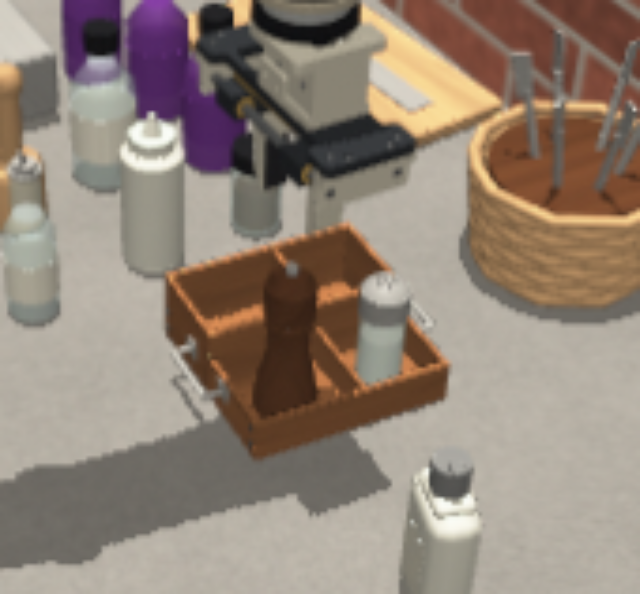

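Call:
servo_tool(delta_pos=[[1,15,0],[1,29,0],[1,29,0],[1,29,0],[0.5,29,0],[0,29,0],[0,29,0],[0,28,0],[0,15,0],[0,0,0],[0,0,15],[0,0,15],[0,0,0],[0,0,0]], yaw=[0,0,0,0,0,0,0,0,0,0,0,0,0,0], gripper=[65,100,100,100,100,100,100,100,100,100,100,100,100,100])

```text
clock: 19.05
tool_pos: [0.5129, 0.2238, 0.1787]
ee_rot: [-0.0, 0.001, 1.0, -0.0]
force: [-0.1, 0.3, -0.7]
grip_width: 0.0915
```

Run:
```python
from h import *
im=manip.capture("side");t=manip.capture("top")
cv2.imwrite("pics/j.png",np.hstack([cv2.resize(im[100:230,210:340,::-1],(400,400)),cv2.resize(t[130:260,160:290,::-1],(400,400))]))
s=manip.state();print(s["tool_pos"],s["force"],s["grip_width"])
```

```text
[0.51336584 0.22464556 0.17936773] [-0.55912405 -0.419033    0.16801495] 0.09240235070925756
```

View pics/j.png

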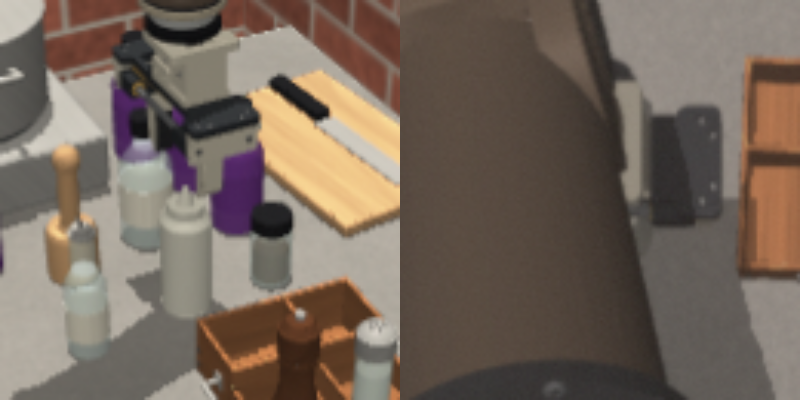

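Call:
servo_tool(delta_pos=[[0,1,15],[0,0,15],[0,0,15],[0,0,15],[0,0,13],[0,0,8],[0,0,4],[0,0,0],[0,0,0]], yaw=[0,0,0,0,0,0,0,0,0], gripper=[100,100,100,100,100,100,100,100,100])

```text
clock: 20.05
tool_pos: [0.5133, 0.2264, 0.0942]
ee_rot: [0.0, -0.0, 1.0, 0.0]
force: [0.2, -0.1, 0.8]
grip_width: 0.0914
```

Run:
```python
from h import *
im=manip.capture("side")
cv2.imwrite("pics/k.png",cv2.resize(im[110:230,210:340,::-1],(640,590)))
s=manip.state();print(s["tool_pos"],s["force"],s["grip_width"])
```

```text
[0.51328851 0.22650103 0.09428486] [-0.50821891 -0.36218243 -0.13961168] 0.09197530479037797
```

View pics/k.png

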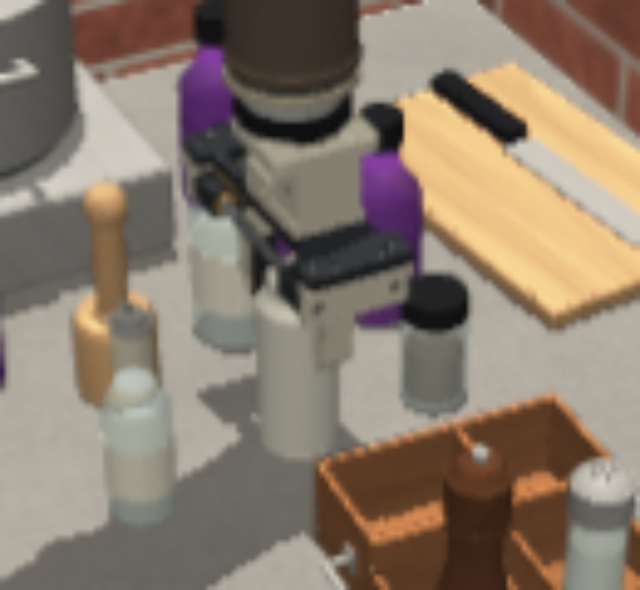

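Call:
servo_tool(delta_pos=[[0,0,1],[0,0,0],[0,0,0],[0,0,0],[0,0,0],[0,0,0],[0,0,0],[0,0,0]], yaw=[0,0,0,0,0,0,0,0], gripper=[100,60,50,40,30,20,0,0])

```text
clock: 20.9
tool_pos: [0.5129, 0.2265, 0.0928]
ee_rot: [0.0, -0.0, 1.0, 0.0]
force: [0.2, 0.3, 0.2]
grip_width: 0.0558
```

Call:
servo_tool(delta_pos=[[0,0,-5],[0,0,-10],[0,0,-10],[0,0,0],[0,0,0]], yaw=[0,0,0,0,0], gripper=[0,0,0,0,0])

```text
clock: 21.4
tool_pos: [0.5131, 0.2266, 0.1182]
ee_rot: [0.0, -0.0, 1.0, 0.0]
force: [0.1, 1.2, -2.4]
grip_width: 0.0553
```

Run:
```python
from h import *
im=manip.capture("side")
cv2.imwrite("pics/l.png",cv2.resize(im[110:230,210:340,::-1],(640,590)))
s=manip.state();print(s["tool_pos"],s["force"],s["torque"],s["grip_width"])
```

```text
[0.51280705 0.22644205 0.11783444] [-0.38545289 -0.13713724 -1.73122519] [0.01114391 0.0077878  0.00597148] 0.05535412338218222
```

View pics/l.png

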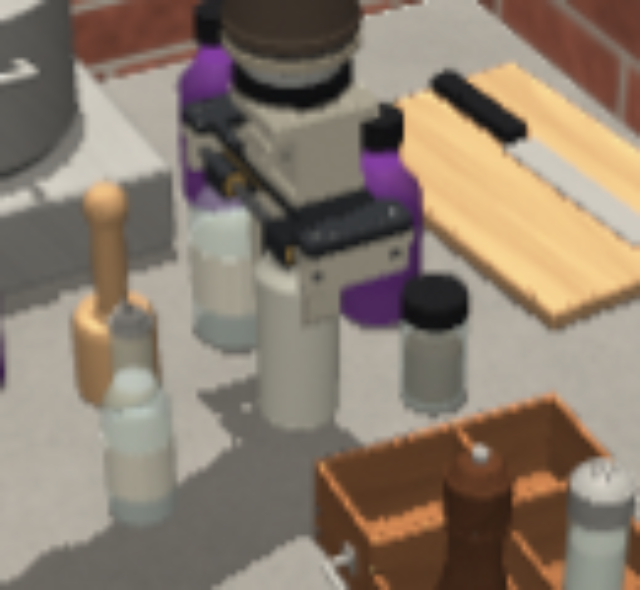

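Call:
servo_tool(delta_pos=[[0,0,-10],[0,0,-20],[0,0,-25],[0,0,-20],[0,0,-10],[-1,-10,0],[-1,-20,0],[-1,-20,0],[-1,-20,0],[-1,-20,0],[-1,-20,0],[-1,-20,0],[-1,-14,0],[-1,-5,0],[0,0,0],[0,0,0]], yaw=[0,0,0,0,0,0,0,0,0,0,0,0,0,0,0,0], gripper=[0,0,0,0,0,0,0,0,0,0,0,0,0,0,0,0])

```text
clock: 23.05
tool_pos: [0.5219, 0.0783, 0.2025]
ee_rot: [-0.0, -0.001, 1.0, 0.0]
force: [-0.3, 0.9, -2.1]
grip_width: 0.0554
```

Run:
```python
from h import *
im=manip.capture("side")
cv2.imwrite("pics/m.png",cv2.resize(im[120:260,230:380,::-1],(640,594)))
s=manip.state();print(s["tool_pos"],s["force"],s["torque"],s["grip_width"])
```

```text
[0.52183798 0.07848753 0.20249297] [ 0.26346096  0.89428876 -1.58623459] [ 0.03894358  0.02256919 -0.01193166] 0.05579643021654626
```

View pics/m.png

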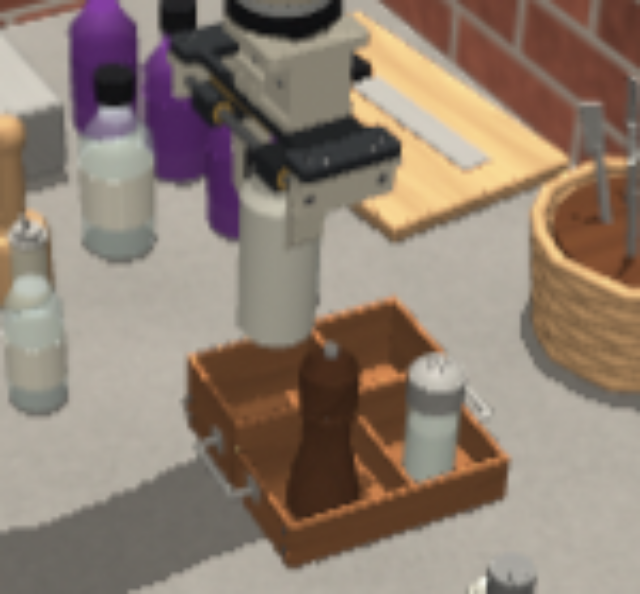

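Call:
servo_tool(delta_pos=[[0,0,15],[0,0,20],[0,0,20],[0,0,20],[0,0,15],[0,0,7],[0,0,3],[0,0,1],[0,0,0],[0,0,1],[0,0,0]], yaw=[0,0,0,0,0,0,0,0,0,0,0], gripper=[0,0,0,0,0,0,0,0,0,0,0])

```text
clock: 24.2
tool_pos: [0.5222, 0.0775, 0.1011]
ee_rot: [0.0, -0.0, 1.0, 0.0]
force: [0.0, 0.1, -2.3]
grip_width: 0.0555
```

Call:
servo_tool(delta_pos=[[0,0,1],[0,0,0],[0,0,0]], yaw=[0,0,0], gripper=[0,0,0])

```text
clock: 24.5
tool_pos: [0.522, 0.0773, 0.0998]
ee_rot: [0.0, -0.0, 1.0, 0.0]
force: [-0.5, -1.6, -2.0]
grip_width: 0.0553
```

Call:
servo_tool(delta_pos=[[0,0,1],[0,0,0],[0,0,0]], yaw=[0,0,0], gripper=[0,0,0])

```text
clock: 24.8
tool_pos: [0.5221, 0.0774, 0.0988]
ee_rot: [0.0, -0.0, 1.0, 0.0]
force: [0.1, 0.3, -1.0]
grip_width: 0.0554
```

Call:
servo_tool(delta_pos=[[0,0,1],[0,0,0],[0,0,0]], yaw=[0,0,0], gripper=[0,0,0])

```text
clock: 25.1
tool_pos: [0.5227, 0.0775, 0.0987]
ee_rot: [0.001, -0.0, 1.0, 0.0]
force: [-1.6, -0.2, 9.6]
grip_width: 0.0554
```

Call:
servo_tool(delta_pos=[[0,0,0],[0,0,0],[0,0,0],[0,0,0],[0,0,-5],[0,0,-15],[0,0,-25],[0,0,-30],[0,0,-30],[0,0,-20],[0,0,0]], yaw=[0,0,0,0,0,0,0,0,0,0,0], gripper=[65,75,75,75,75,75,75,75,75,75,75])

```text
clock: 26.2
tool_pos: [0.5236, 0.0774, 0.2257]
ee_rot: [0.002, -0.0, 1.0, 0.001]
force: [-0.8, -0.3, -0.4]
grip_width: 0.0687
```

Run:
```python
from h import *
im=manip.capture("side")
cv2.imwrite("pics/n.png",cv2.resize(im[120:260,210:360,::-1],(640,594)))
s=manip.state();print(s["tool_pos"],s["force"],s["torque"],s["grip_width"])
```

```text
[0.522673   0.07746386 0.22403026] [-0.52896984 -0.3078981  -0.77183262] [ 0.01662591  0.03633441 -0.00528998] 0.06886853112941284
```

View pics/n.png

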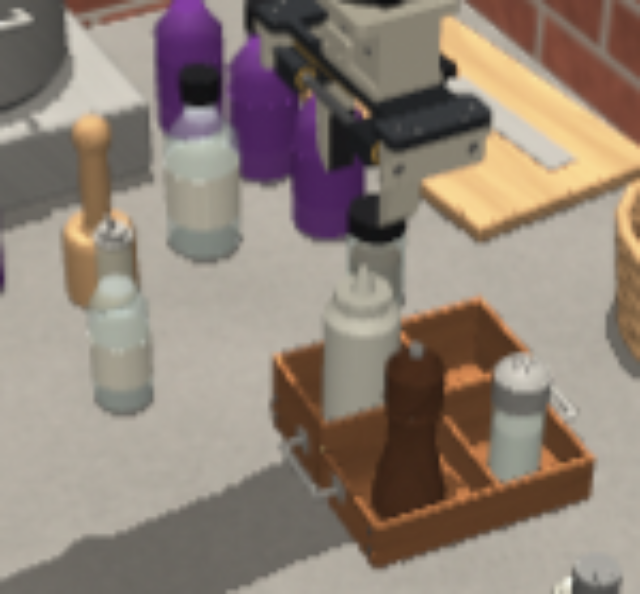

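Call:
servo_tool(delta_pos=[[10,10,0],[22,22,0],[22,22,0],[22,22,0],[22,22,0],[22,21,0],[13,12,0],[0,0,0],[0,0,15],[0,0,10],[0,0,0],[0,0,0]], yaw=[0,0,0,0,0,0,0,0,0,0,0,0], gripper=[75,90,90,90,90,90,90,90,90,90,90,90])

```text
clock: 27.45
tool_pos: [0.3891, 0.2076, 0.1975]
ee_rot: [-0.0, 0.0, 1.0, -0.0]
force: [-0.6, 0.6, 0.5]
grip_width: 0.0825
```

Run:
```python
from h import *
im=manip.capture("side")
cv2.imwrite("pics/o.png",cv2.resize(im[110:230,180:300,::-1],(590,590)))
s=manip.state();print(s["tool_pos"],s["force"],s["torque"],s["grip_width"],s["q"])
```

```text
[0.38928442 0.20788296 0.19781138] [-0.44727728  0.05966517  0.58350457] [0.06614833 0.00535478 0.04498128] 0.08221898769232952 [-1.04714557  0.16551455  0.5048231   2.06731824 -0.0990124   0.93168582
  1.08138938]
```

View pics/o.png

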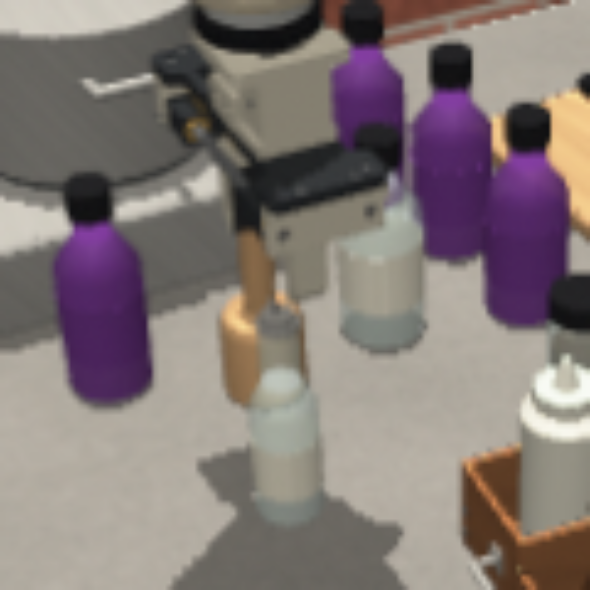

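Call:
servo_tool(delta_pos=[[-1,0,15],[0,0,15],[0,0,15],[0,0,15],[0,0,13],[0,0,8],[0,0,3],[0,0,0],[0,0,0]], yaw=[0,0,0,0,0,0,0,0,0], gripper=[90,90,90,90,90,90,90,90,90])

```text
clock: 28.4
tool_pos: [0.3902, 0.2085, 0.1142]
ee_rot: [0.0, -0.0, 1.0, 0.0]
force: [-0.2, 0.3, -0.0]
grip_width: 0.0827
```

Run:
```python
from h import *
im=manip.capture("side")
cv2.imwrite("pics/p.png",cv2.resize(im[130:230,190:290,::-1],(590,590)))
s=manip.state();print(s["tool_pos"],s["force"],s["torque"],s["grip_width"])
```

```text
[0.39026699 0.20852026 0.11426156] [ 0.02492848 -0.0183104  -0.67849305] [ 0.05776231 -0.03248434 -0.01951987] 0.08277762659595034
```

View pics/p.png

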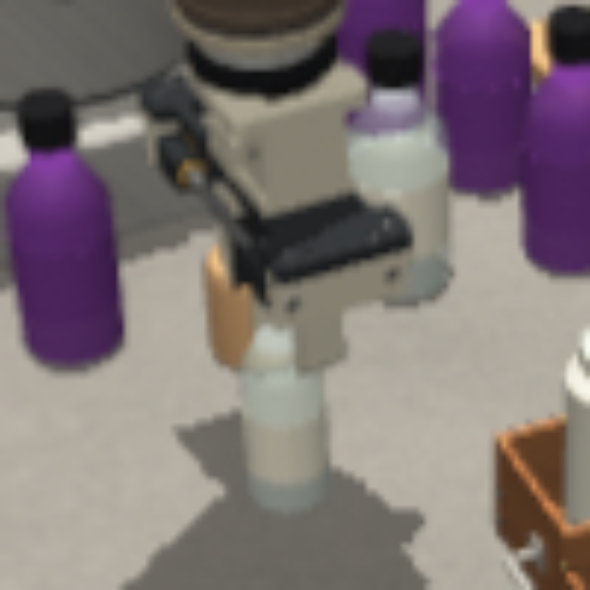

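Fingers straddle the vinegar's neck. Closing gradually.

Call:
servo_tool(delta_pos=[[0,0,0],[0,0,0],[0,0,0],[0,0,0],[0,0,0],[0,0,0],[0,0,0],[0,0,0],[0,0,0]], yaw=[0,0,0,0,0,0,0,0,0], gripper=[70,60,50,40,32,24,10,0,0])

```text
clock: 29.35
tool_pos: [0.3899, 0.2086, 0.1137]
ee_rot: [0.0, -0.0, 1.0, 0.0]
force: [0.3, 2.1, -1.8]
grip_width: 0.027
```

Call:
servo_tool(delta_pos=[[0,0,-5],[0,0,-10],[0,0,-20],[0,0,-25],[0,0,-25],[0,0,-20],[0,0,0],[0,0,0]], yaw=[0,0,0,0,0,0,0,0], gripper=[0,0,0,0,0,0,0,0])

```text
clock: 30.15
tool_pos: [0.3897, 0.2082, 0.2187]
ee_rot: [0.0, -0.0, 1.0, 0.0]
force: [-0.2, 0.3, -4.1]
grip_width: 0.0271
```

Run:
```python
from h import *
im=manip.capture("side")
cv2.imwrite("pics/r.png",cv2.resize(im[110:230,190:310,::-1],(590,590)))
s=manip.state();print(s["tool_pos"],s["force"],s["torque"],s["grip_width"])
```

```text
[0.38926486 0.20797265 0.21802996] [-0.26905933 -0.52341328 -3.86042355] [ 0.009602    0.08410745 -0.0187902 ] 0.027148086772647656
```

View pics/r.png

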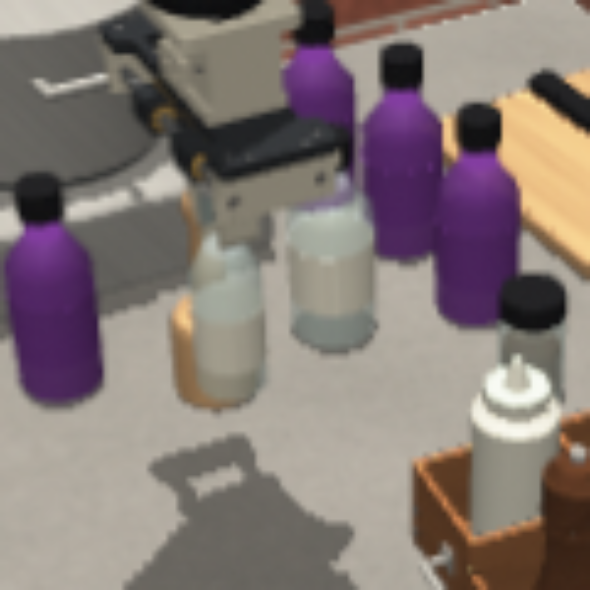

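Call:
servo_tool(delta_pos=[[-10,-2,0],[-20,-4,0],[-20,-4,0],[-20,-4,0],[-20,-4,0],[-20,-4,0],[-20,-4,0],[-20,-4,0],[-20,-4,0],[-20,-4,0],[-19,-4,0],[-10,-10,0],[0,-20,0],[0,-20,0],[0,-20,0],[0,-16,0],[0,-7,0],[0,0,0],[0,0,0]], yaw=[0,0,0,0,0,0,0,0,0,0,0,0,0,0,0,0,0,0,0], gripper=[0,0,0,0,0,0,0,0,0,0,0,0,0,0,0,0,0,0,0])

```text
clock: 32.1
tool_pos: [0.6089, 0.0744, 0.2185]
ee_rot: [-0.0, -0.001, 1.0, 0.0]
force: [-0.4, -0.3, -4.1]
grip_width: 0.0268
```

Run:
```python
from h import *
im=manip.capture("side")
cv2.imwrite("pics/s.png",cv2.resize(im[120:260,230:380,::-1],(640,594)))
s=manip.state();print(s["tool_pos"],s["force"],s["torque"],s["grip_width"])
```

```text
[0.60891742 0.07482383 0.21855173] [ 0.38119472  0.19593582 -3.98578073] [ 0.06120834  0.00823983 -0.02775393] 0.026765451994606896
```

View pics/s.png

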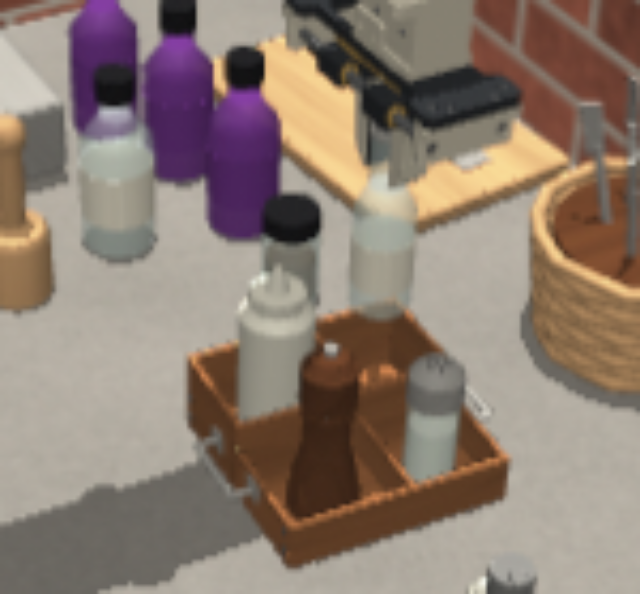

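Call:
servo_tool(delta_pos=[[1,-1,15],[0,0,20],[0,0,20],[0,0,20],[0,0,12],[0,0,6],[0,0,2],[0,0,1],[0,0,0],[0,0,1],[0,0,0]], yaw=[0,0,0,0,0,0,0,0,0,0,0], gripper=[0,0,0,0,0,0,0,0,0,0,0])

```text
clock: 33.25
tool_pos: [0.6081, 0.0724, 0.1221]
ee_rot: [0.0, -0.0, 1.0, 0.0]
force: [-0.7, 0.3, -3.7]
grip_width: 0.0271
```

Call:
servo_tool(delta_pos=[[0,0,1],[0,0,0],[0,0,0]], yaw=[0,0,0], gripper=[0,0,0])

```text
clock: 33.55
tool_pos: [0.608, 0.0724, 0.1207]
ee_rot: [0.0, -0.0, 1.0, 0.0]
force: [0.3, 0.7, -3.2]
grip_width: 0.0267
```

Call:
servo_tool(delta_pos=[[0,0,1],[0,0,0],[0,0,0]], yaw=[0,0,0], gripper=[0,0,0])

```text
clock: 33.85
tool_pos: [0.6081, 0.0724, 0.1198]
ee_rot: [0.0, -0.0, 1.0, 0.0]
force: [1.7, -0.4, -2.7]
grip_width: 0.0267
```

Call:
servo_tool(delta_pos=[[0,0,1],[0,0,0],[0,0,0]], yaw=[0,0,0], gripper=[0,0,0])

```text
clock: 34.15
tool_pos: [0.6088, 0.0725, 0.1196]
ee_rot: [0.001, -0.0, 1.0, 0.0]
force: [0.9, 0.5, 5.3]
grip_width: 0.0269
```

Call:
servo_tool(delta_pos=[[0,0,0],[0,0,0],[0,0,0],[0,0,0],[0,0,-5],[0,0,-15],[0,0,-25],[0,0,-30],[0,0,-30],[0,0,-20],[0,0,-10],[0,30,0],[0,40,0],[0,40,0],[0,40,0],[0,40,0],[0,40,0],[0,30,0],[0,0,0],[0,0,0]], yaw=[0,0,0,0,0,0,0,0,0,0,0,0,0,0,0,0,0,0,0,0], gripper=[40,50,50,50,50,50,50,50,50,50,50,50,50,50,50,50,50,50,50,50])

```text
clock: 36.15
tool_pos: [0.6074, 0.3329, 0.2533]
ee_rot: [-0.0, -0.001, 1.0, -0.001]
force: [0.8, -0.8, 0.4]
grip_width: 0.0458
```

Run:
```python
from h import *
for n in("top","side"): cv2.imwrite(f"pics/z_{n}.png",manip.capture(n)[...,::-1])
s=manip.state();print(s["clock"],s["tool_pos"],s["force"],s["grip_width"])
t=cv2.imread("pics/z_top.png");i=cv2.imread("pics/z_side.png")
cv2.imwrite("pics/zz.png",np.hstack([cv2.resize(t[135:240,255:355],(400,420)),cv2.resize(i[150:255,255:355],(400,420))]))
```

```text
36.25 [0.60816171 0.33076243 0.25384812] [-0.46702957 -0.12977103 -0.04064257] 0.046081905229020524
```

View pics/zz.png

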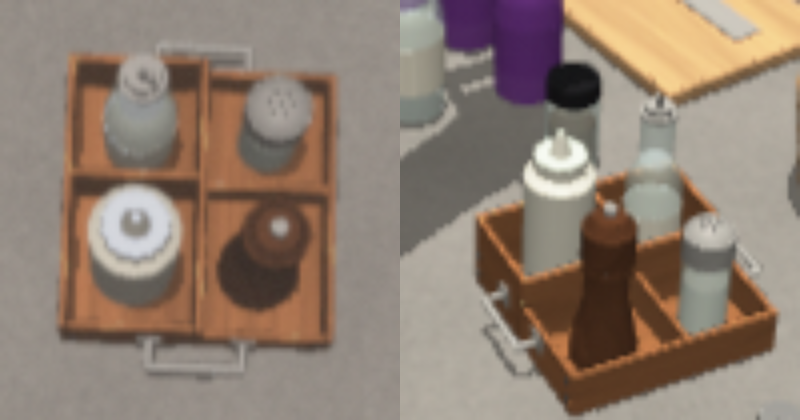

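View pics/z_side.png

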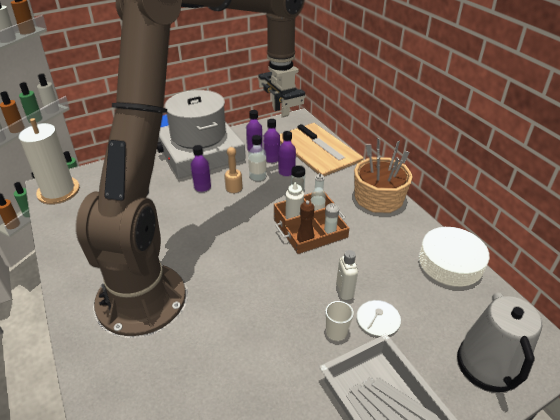

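View pics/z_top.png

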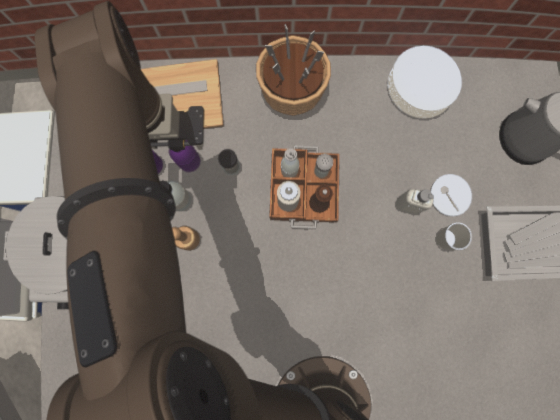

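Run:
```python
from h import *
th=np.radians(87.1);R=np.array([[np.cos(th),-np.sin(th)],[np.sin(th),np.cos(th)]])
for n,p,z in(("squeeze tip",(137,220),.162),("vin neck",(141,78),.156),("mill nut",(280,227),.151),("salt cap",(280,105),.105)):
    print(n,((onz("top",np.array(p)/4+(255,135),z)-(.557,.033))@R*1000).round(1))
d=cv2.absdiff(cv2.imread("pics/side0.png"),cv2.imread("pics/z_side.png")).max(2)
for n,(x,y,w,h) in dict(soap=(330,245,32,60),beaker=(320,298,38,45),oilcap=(245,130,25,50),masher=(222,145,22,50),spice=(288,163,20,14)).items(): print(n,(d[y:y+h,x:x+w]>40).mean().round(3))
manip.job_done()
```

```text
squeeze tip [40.8 38.5]
vin neck [ 41.1 -46.7]
mill nut [-41.5  37.4]
salt cap [-44.7 -48. ]
soap 0.0
beaker 0.0
oilcap 0.062
masher 0.115
spice 0.0
the job is handed in; nothing more can be done
```

The salt shaker, pepper mill, squeeze bottle and vinegar bottle, placed in that order, now stand upright in their own pockets, and the job is handed in at about 36 s of the 115 s. I lowered each one until I felt light contact with the floor (5 to 10 N), then opened the fingers and withdrew straight up.

**Condiments:** in the last top picture, their tops measure within 3 mm of their pocket centres. In both pictures they look upright. I did not measure tilt or the height of their undersides directly.

**Kitchen things:** comparing the first and last side pictures, the soap, beaker and spice jar areas show no change. The oil area changed by 6% and the masher area by 12%. I put that down to the vinegar bottle no longer standing in front of the masher and to the arm's shadow. Both look upright and in place, but I did not measure their positions.

**Robot:** the gripper stopped empty at (0.61, 0.33, 0.25) m, touching nothing, and its force reading was near zero. No check failed outright.

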